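# Turn the thermostat up four clicks and confirm

### The arm

A 6-joint arm with a two-finger parallel gripper is mounted at the origin on a cart in front of the work surface, level with it; the furniture and walls round the work are solid. World frame = base frame: x ahead of the robot, y to its left, z up, the work surface at z = 0. Lengths are in mm, angles in degrees, forces in N, time in s.
With the tool pointing down it reaches from about 325 to 775 mm from the base axis. Payload 9.3 kg.
Tool frame: the origin (TCP) lies at the very end of the fingers, on their centre line; the grasp point (between the pads) lies 19 mm behind it (arm.hold_point_z is the distance from the TCP to the grasp point, in mm); z points along the fingers, y is the line along which they close (so a half turn about z gives the same grasp; the last joint's range is limited). The gripper opens to 85 mm and grips with 20 to 120 N. Pads are 22 mm wide; open, the fingers measure 114 mm over their backs; the gripper's body (76 mm by 85 mm) begins 54 mm behind the grasp point. The pads swing forward as they close: fully open they stand 13 mm farther back than shut.
Start: joints at [-81.967, 14.817, 1.232, 76.415, 0, 81.257], TCP at [158.742, -526.591, 231.279] pointing down, gripper open.
Joint ranges: [-174.27, 174.27], [-52.1, 104.24], [-59.71, 78.15], [-110.17, 111.67], [-87.03, 83.33], [-180, 180]. Speed limits (degrees/s): [127.2, 127.2, 159.86, 180, 180, 180].

### API

Orientations are given as a 3x3 rotation matrix whose columns are the frame's x, y, z axes.
In Python, from workcell import arm gives the robot as it stands.
- The arm moves only by the tool carry_out, never from a script. Its argument "series" is a list of rows, each a list of 4 numbers: the shift along the tool's x, y, z in m, then the turn about the tool's z in degrees. A call has 1 to 20 rows; each row is the pose to reach, as a shift and turn from the pose commanded when the call began, along the tool's axes at that moment; what a row does not reach only later rows make up. A row lasts 1/10 s, in which the tool goes at most 50 mm and 8.59 degrees, less where a joint would pass 70% of its speed; a pose out of reach is approached as far as the arm can. A call with a gripper value outside its range is refused whole. "gripper" is the opening, from -1 (shut) to 1 (fully open), so that 0 is half open, set as the call begins (left out, the last holds). The fingers move at their own pace and stop on an object; "squeeze" is the grip in N (left out, the last holds). Time passes only in rows, so rows that repeat a pose let the fingers close. It gives the time, the measured TCP pose, the force, the opening and the grip force at its end, in the units of the state.
- arm.observe(): the state, without advancing time (a new reading comes with each control period).
- arm.capture(name): name is "scene" or "top" or "wrist"; returns a dict with "pixels" (384x512x3 uint8, red, green, blue), "camera_matrix" (3x3 intrinsics, pixels), "R" (3x3) and "t" (3): a world point X has camera coordinates R X + t; the wrist camera has in their place "mount" (4x4, takes a point from camera to tool coordinates, whose origin is the TCP and whose axes are the flange's). Camera axes: x right, y down, z forward; pixel columns grow to the right and rows downward; lengths in mm; the calibration is good to about 2 mm. A picture is of the moment at which its call begins: read the wrist's pose just before it. There is no depth.
- arm.finish_job(): hands the job in; it is judged then, once.
Trained networks look in the newest picture that a camera, given by its name, has taken for a name from the list of things; names that differ only in an ending like _2 or _b are one class to them, and where a whole thing is asked for, a point or a joint stands for the part that bears it (a point fixed in the world has none). Each returns a list of dicts, best first, with "score" (0 to 1); they miss things now and then, are a little off and sometimes report something else, mostly with a low value. They report only what shows in the picture. A call takes as long as a camera call. They do not tell look-alikes from the thing itself.
- arm.spot_in(label, camera): "location" ([x, y, z] in mm, in world coordinates, good to about 4 mm: the middle of the surface that is visible of it).
- arm.cut_out(label, camera): "mask" (384x512 bool, what is visible of it).
The state is a dict: "time_s": time; "q": joint angles; "qd": joint speeds; "effort": joint torques, N m; "position": TCP position; "orientation": TCP orientation; "ft_force": force on the tool from outside, world axes, zero at the start; "wrist_torque": the same for the moment, N m; "grip_width": opening from 0.0 (shut) to 1.0 (fully open); "gripper_force": force on a finger pad.
Only numpy, scipy, OpenCV 4.12 (cv2) and the standard library are available. Lean on these libraries where they do the work, as an engineer would, in place of code of your own. Each camera call takes 0.05 s, during which the arm holds its last target. There are 200 camera calls.

### The job

Turn the click-stop dial on the bench thermostat up (clockwise seen from above) by exactly four clicks from where it stands, pushing its fin round with the fingertips without gripping any part of the dial or going past the fourth click. Then press the round push button on the same unit fully in and let it come back out. Leave the vial, the tape roll and the conical flask around it where they stand.

Things in the scene. Friction and masses are not known exactly. Their poses are not given: they have to be found in the camera images.
- thermostat: Bench thermostat, fixed to the bench: white box with a grey top panel, 120 (its x) x 200 (its y) mm, panel 54 mm above the bench. Origin: centre of its underside. The black dial is on the panel at its (0, +45 mm), the white push button at its (0, -60 mm). Eight short black ticks on the panel round the dial mark the click positions.
- dial (a joint): Dial angle in rad about the vertical, 0 at the first tick, growing clockwise seen from above; click stops every 0.4189 rad (24 degrees) from 0 to 2.932, with end stops just beyond. It starts in the second click stop (0.4189). A spring-loaded ball holds it in each stop: about 0.13 N m at the most, so 4 to 5 N on the fin, is needed to leave one; once clearly past half-way (0.6 of a step) the dial snaps on into the next stop by itself and stays there.
- dial_center (a point): Point on the dial's vertical axis, at the top face of its disc. The disc is 80 mm across and 10 mm thick, its top face 65 mm above the bench; a hub of 26 mm diameter rises 14 mm above that face. The point turns with the dial: its x axis points along the fin, z is up.
- fin_tip (a point): Point in the middle of the fin, 38 mm from the dial's axis and 9 mm above the disc's top face; turns with the dial. The fin is a grey upright plate on the black disc, 10 mm thick, 18 mm high, running radially from the hub to 40 mm from the axis; push its counter-clockwise side. At joint value q it points 84 degrees minus q, counter-clockwise seen from above from the thermostat's x axis.
- set_button (a joint): Travel of the push button in m: 0 out, 0.006 fully in. A spring pushes it out; fully in takes 5 N.
- set_button_top (a point): Centre of the push button's top face, 28 mm across, 76 mm above the bench when out; pressed straight down.
- vial_4: Small capped vial, 21 mm diameter, 51 mm high, loose on the bench to the left of the thermostat. Origin: centre of its underside.
- tape_roll_1: Roll of tape, 60 mm diameter, 19 mm high, lying loose to the right of the thermostat. Origin: centre of its underside.
- erlenmeyer_2: Glass conical flask, 64 mm diameter, 112 mm high, loose behind the thermostat. Origin: centre of its underside.
Not all that is in view belongs to the job. Of the things that look like the thermostat, the larger one is meant.

How it is judged:
By the outcome, as a careful person would: the job done as asked, in the order asked, and still so for the second after the job is handed in, with the robot touching nothing.
It also fails if it takes over 45 s, if anything falls off the work surface, if the arm or the gripper's body presses on something with over 40 N, if the wrist force passes 120 N, or if a joint passes its speed limit or range.

## Working session

There is one attempt and no reset: what is moved stays moved. The work goes in short steps, Python scripts to look and compute and a tool call to move; the robot and the scene stay as the last step left them, time stands still between calls to the robot, and variables do not carry over. Pictures are saved under pics/ and viewed, at most 10 in all, crops included, and the job is handed in when it is done.

Besides the shell and the picture viewer there is one more tool, called after "Emit:" as name([rows], argument=value, ...), one row to a line, values as JSON. carry_out: Moves the arm, as the interface text tells. Its arguments: {"type":"object","properties":{"series":{"type":"array","items":{"type":"array","items":{"type":"number"}}},"gripper":{"type":"number"},"squeeze":{"type":"number"}},"required":["series"]}

```bash
mkdir -p pics; cat > h.py <<'E'
import numpy as np, cv2
from workcell import arm
def ray(c,u,v,z):
    d=c['R'].T@np.linalg.inv(c['camera_matrix'])@np.array([u,v,1.]); o=-c['R'].T@c['t']
    return o+d*(z-o[2])/d[2]
def proj(c,X):
    p=c['camera_matrix']@(c['R']@np.array(X,float)+c['t']); return p[:2]/p[2]
E
python3 - <<'E'
from h import *
ims=[]
for n in('top','scene'):
    c=arm.capture(n); ims.append(c['pixels'])
    for l in('thermostat','dial_center','set_button_top','fin_tip','vial_4','tape_roll_1','erlenmeyer_2'):
        print(n,l,[(np.round(d['location']).tolist(),round(d['score'],2),proj(c,d['location']).round().tolist()) for d in arm.spot_in(l,n)[:3]])
cv2.imwrite('pics/top.png',cv2.resize(ims[0][:,:,::-1],(768,576)))
cv2.imwrite('pics/scene.png',ims[1][:,:,::-1])
s=arm.observe();print(s['orientation'],s['position'])
E
```

```text
top thermostat [([554.0, -57.0, 59.0], 0.93, [300.0, 189.0]), ([465.0, 184.0, 40.0], 0.63, [190.0, 232.0]), ([568.0, -14.0, 66.0], 0.48, [280.0, 182.0])]
top dial_center [([571.0, -12.0, 66.0], 0.98, [279.0, 181.0]), ([481.0, 214.0, 47.0], 0.83, [176.0, 224.0])]
top set_button_top [([455.0, 139.0, 56.0], 0.57, [209.0, 236.0]), ([537.0, -112.0, 79.0], 0.42, [327.0, 194.0]), ([569.0, -12.0, 67.0], 0.31, [279.0, 181.0])]
top fin_tip [([568.0, -16.0, 66.0], 0.82, [281.0, 182.0]), ([483.0, 216.0, 45.0], 0.81, [175.0, 223.0])]
top vial_4 [([598.0, 100.0, 50.0], 0.52, [228.0, 171.0])]
top tape_roll_1 [([511.0, -227.0, 19.0], 0.66, [375.0, 210.0])]
top erlenmeyer_2 [([659.0, -114.0, 47.0], 0.57, [324.0, 143.0])]
scene thermostat [([529.0, -32.0, 55.0], 0.86, [297.0, 200.0]), ([447.0, 203.0, 40.0], 0.79, [215.0, 260.0])]
scene dial_center [([565.0, -2.0, 64.0], 0.89, [275.0, 194.0]), ([472.0, 222.0, 51.0], 0.84, [199.0, 252.0])]
scene set_button_top [([449.0, 147.0, 54.0], 0.58, [243.0, 244.0])]
scene fin_tip [([565.0, -4.0, 66.0], 0.75, [276.0, 193.0]), ([474.0, 223.0, 45.0], 0.6, [198.0, 254.0])]
scene vial_4 [([589.0, 105.0, 27.0], 0.49, [227.0, 217.0])]
scene tape_roll_1 [([514.0, -208.0, 19.0], 0.79, [360.0, 198.0]), ([589.0, 106.0, 27.0], 0.36, [227.0, 217.0])]
scene erlenmeyer_2 [([651.0, -109.0, 67.0], 0.72, [292.0, 169.0])]
[[ 9.57428795e-01  2.88669535e-01  4.39879937e-05]
 [ 2.88669537e-01 -9.57428795e-01 -3.46221300e-05]
 [ 3.21210176e-05  4.58462180e-05 -9.99999998e-01]] [ 158.75924498 -526.59779036  231.29678903]
```

View pics/top.png

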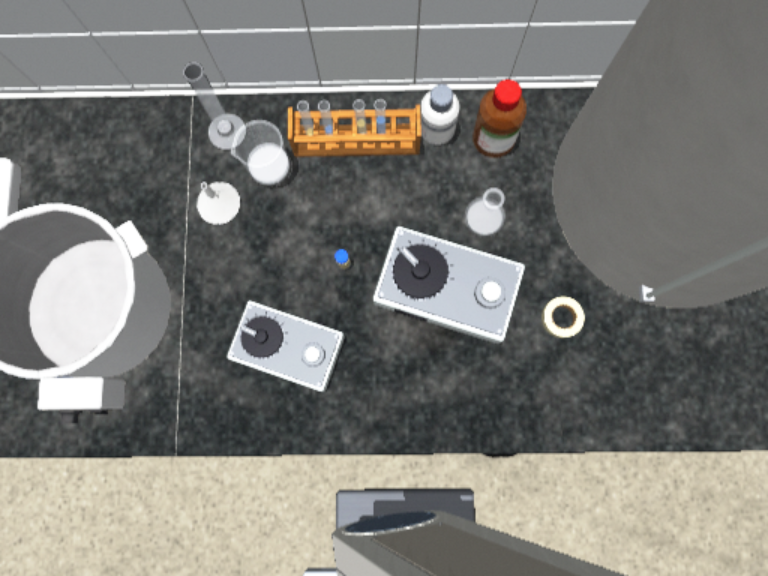

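View pics/scene.png

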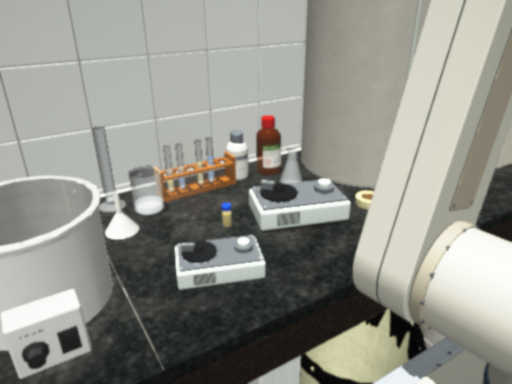

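Two things could be the thermostat: A at top-image pixel (300,189) and B at (190,232). A looks larger, and its network-measured dial–button distance is 105.6 mm against the stated 105 mm. I'll confirm that in a crop with the model overlaid.

```bash
cat > fit.py <<'E'
from h import *
def overlay(P,T,D,k=1,o=(0,0)):
    # P: projector, T=(x,y,yaw deg)
    a=np.radians(T[2]);R=np.array([[np.cos(a),-np.sin(a)],[np.sin(a),np.cos(a)]])
    def w(p,z): return [*(R@np.array(p)+T[:2]),z]
    def pl(pts,col,cl=True):
        q=np.array([(P(x)-o)*k for x in pts]).round().astype(np.int32); cv2.polylines(D,[q],cl,col,1)
    pl([w(p,54) for p in((60,100),(-60,100),(-60,-100),(60,-100))],(0,0,255))
    t=np.linspace(0,2*np.pi,40)
    pl([w((40*np.cos(s),45+40*np.sin(s)),65) for s in t],(0,255,0))
    pl([w((14*np.cos(s),-60+14*np.sin(s)),76) for s in t],(255,0,255))
    f=np.radians(60); pl([w((0,45),83),w((40*np.cos(f),45+40*np.sin(f)),83)],(0,255,255),False)
E
python3 - <<'E'
from fit import *
c=arm.capture('top')
d=np.array([571,-12.]);b=np.array([537,-112.])
v=d-b; yaw=np.degrees(np.arctan2(v[1],v[0]))-90; cen=b+v*60/105
print('yaw',yaw,cen)
for u,v_ in((302,165),(302,180),(385,190)): print('cyl',ray(arm.capture('scene'),u,v_,0).round())
for n,z,pts in(('A',54,((400,228),(524,264),(502,339),(375,302))),('B',40,((249,302),(343,334),(323,388),(229,355)))):
    q=np.array([ray(c,u/1.5,w/1.5,z)[:2] for u,w in pts]); print(n,q.round().tolist(),np.linalg.norm(q-np.roll(q,-1,0),axis=1).round())
o=np.array([140,140]);k=4
I=np.ascontiguousarray(cv2.resize(c['pixels'][140:270,140:340,::-1],None,fx=4,fy=4,interpolation=cv2.INTER_CUBIC))
overlay(lambda X:proj(c,X),(cen[0],cen[1],yaw),I,k,o)
cv2.imwrite('pics/crop.png',I)
E
```

```text
yaw -18.778033222445544 [556.42857143 -54.85714286]
cyl [ 785. -246.    0.]
cyl [ 701. -181.    0.]
cyl [ 539. -320.    0.]
A [[639.0, 14.0], [582.0, -166.0], [472.0, -129.0], [528.0, 52.0]] [189. 115. 190. 117.]
B [[533.0, 239.0], [484.0, 99.0], [406.0, 128.0], [455.0, 266.0]] [148.  83. 146.  82.]
```

View pics/crop.png

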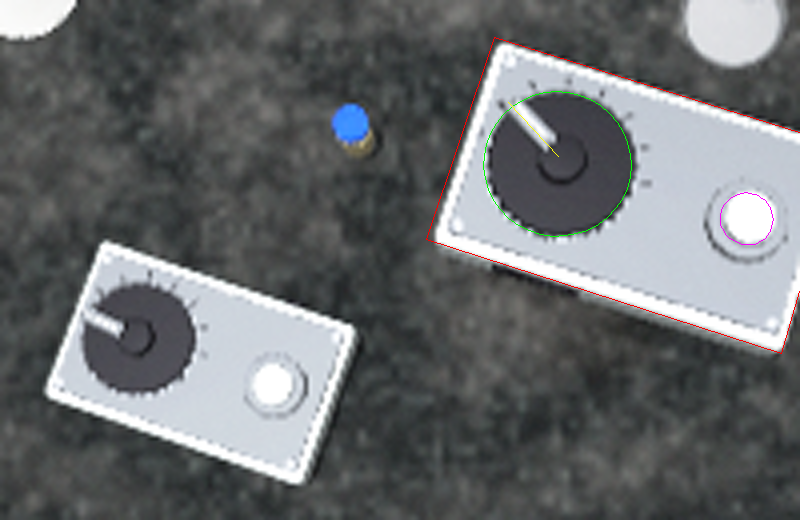

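The crop confirms it. A is the white box at crop (430–800, 40–350), with sides of about 190 x 116 mm against B's 147 x 82 mm. The overlay fits A's edges, dial and button to about 2 mm, and the fin sits on the second tick as described. I'll move above A with the fingers shut.

Emit:
carry_out([
  [0.032,-0.022,-0.002,-7],
  [0.064,-0.044,-0.004,-14],
  [0.096,-0.066,-0.006,-21],
  [0.128,-0.089,-0.008,-28],
  [0.16,-0.111,-0.01,-35],
  [0.19,-0.134,-0.012,-42],
  [0.222,-0.156,-0.014,-50],
  [0.253,-0.178,-0.016,-57],
  [0.285,-0.2,-0.018,-64],
  [0.316,-0.222,-0.02,-71],
  [0.348,-0.245,-0.022,-78],
  [0.38,-0.267,-0.024,-85],
  [0.41,-0.29,-0.026,-92],
  [0.442,-0.311,-0.028,-99],
  [0.474,-0.334,-0.029,-106],
  [0.506,-0.356,-0.029,-114],
  [0.506,-0.356,-0.029,-114],
  [0.506,-0.356,-0.029,-114],
], gripper=-1, squeeze=20)

```text
time_s: 2.8
position: [540.7, -39.0, 259.9]
orientation: [[-0.654, 0.757, -0.001], [0.757, 0.654, -0.0], [0.0, -0.001, -1.0]]
ft_force: [-0.1, -0.4, 0.1]
grip_width: -0.0
gripper_force: 0.0
```

```bash
cat >> fit.py <<'E'
def wristproj():
    s=arm.observe(); c=arm.capture('wrist'); R=np.array(s['orientation']);p=np.array(s['position']);M=np.linalg.inv(c['mount'])
    def P(X):
        q=c['camera_matrix']@((M@np.append(R.T@(np.array(X,float)-p),1))[:3]); return q[:2]/q[2]
    return s,c,P
E
python3 - <<'E'
from fit import *
s,c,P=wristproj(); print(s['position'].round(1) if hasattr(s['position'],'round') else s['position'],s['q'],s['grip_width'],s['orientation'],c['mount'])
I=np.ascontiguousarray(c['pixels'][:,:,::-1]); overlay(P,(556.4,-54.9,-18.8),I)
cv2.imwrite('pics/w1.png',I)
for l in('dial_center','set_button_top','fin_tip'): print(l,[(np.round(d['location']).tolist(),round(d['score'],2)) for d in arm.spot_in(l,'wrist')[:2]])
E
```

```text
[540.7 -39.  259.9] [-1.29877257e+01  1.36916774e+01  3.83918680e+00  8.01889407e+01
 -1.08678796e-02  3.61754438e+01] -0.0003508531348345515 [[-6.53906951e-01  7.56574611e-01 -7.47242783e-04]
 [ 7.56574833e-01  6.53907120e-01 -2.23140418e-05]
 [ 4.71745139e-04 -5.79936391e-04 -9.99999721e-01]] [[-2.06133443e-04 -9.44445834e-01 -3.28667042e-01  8.47567139e+01]
 [ 9.99999866e-01 -3.88738241e-05 -5.15473634e-04 -6.81561963e-01]
 [ 4.74060381e-04 -3.28667104e-01  9.44445716e-01 -1.42972268e+02]
 [ 0.00000000e+00  0.00000000e+00  0.00000000e+00  1.00000000e+00]]
dial_center [([570.0, -13.0, 67.0], 0.95)]
set_button_top [([537.0, -108.0, 78.0], 0.94)]
fin_tip [([564.0, -15.0, 69.0], 0.78)]
```

View pics/w1.png

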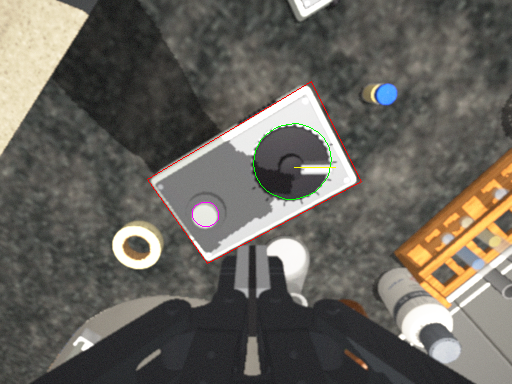

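The wrist view shows the dial at (292,163), the fin pointing right to (330,169) and the button at (205,215). The overlay fits to about 1 mm. Next I go beside the fin's counter-clockwise face, fingers shut, and down to 7 mm above the disc.

Emit:
carry_out([
  [0.008,0.025,0.02,0],
  [0.016,0.05,0.04,0],
  [0.0245,0.0735,0.07,0],
  [0.0245,0.0735,0.1,0],
  [0.0245,0.0735,0.13,0],
  [0.0245,0.0735,0.15,0],
  [0.0245,0.0735,0.165,0],
  [0.0245,0.0735,0.177,0],
  [0.0245,0.0735,0.188,0],
  [0.0245,0.0735,0.188,0],
  [0.0245,0.0735,0.188,0],
])

```text
time_s: 4.1
position: [580.3, 26.6, 72.7]
orientation: [[-0.653, 0.758, 0.0], [0.758, 0.653, -0.0], [-0.0, 0.0, -1.0]]
ft_force: [0.5, 0.4, -0.1]
grip_width: 0.003
gripper_force: 0.0
```

```bash
cat > arc.py <<'E'
import sys
from fit import *
# rows from current pose, for finger angle th0..th1 about dial, centre radius 33, offset d
def arc(ths,d,r=33,C=(570.9,-12.3),phi0=41.2):
    s=arm.observe();R=np.array(s['orientation']);p=np.array(s['position']);y=np.degrees(np.arctan2(R[1,1],R[0,1]))
    out=[]
    for th in ths:
        a=np.radians(phi0-th);er=np.array([np.cos(a),np.sin(a)]);et=np.array([-er[1],er[0]])
        w=np.append(np.array(C)+r*er+d*et,p[2]); sh=R.T@(w-p)
        out.append([round(sh[0]/1000,4),round(sh[1]/1000,4),0,round(y-(phi0-th),1)])
    return s,out
E
python3 - <<'E'
from arc import *
s,c,P=wristproj(); print(np.round(s['position'],1),s['ft_force'])
I=np.ascontiguousarray(c['pixels'][:,:,::-1]);cv2.imwrite('pics/w2.png',I)
print(arc([0],20)[1],arc(np.arange(0,48,2.5),16)[1])
E
```

```text
[580.3  26.6  72.7] [ 0.53793396  0.36001459 -0.05841535]
[[np.float64(-0.003), np.float64(0.0001), 0, np.float64(-0.4)]] [[np.float64(-0.007), np.float64(0.0002), 0, np.float64(-0.4)], [np.float64(-0.0084), np.float64(0.0008), 0, np.float64(2.1)], [np.float64(-0.0099), np.float64(0.0015), 0, np.float64(4.6)], [np.float64(-0.0114), np.float64(0.002), 0, np.float64(7.1)], [np.float64(-0.0129), np.float64(0.0025), 0, np.float64(9.6)], [np.float64(-0.0145), np.float64(0.0029), 0, np.float64(12.1)], [np.float64(-0.0161), np.float64(0.0032), 0, np.float64(14.6)], [np.float64(-0.0176), np.float64(0.0035), 0, np.float64(17.1)], [np.float64(-0.0192), np.float64(0.0037), 0, np.float64(19.6)], [np.float64(-0.0208), np.float64(0.0039), 0, np.float64(22.1)], [np.float64(-0.0224), np.float64(0.0039), 0, np.float64(24.6)], [np.float64(-0.024), np.float64(0.0039), 0, np.float64(27.1)], [np.float64(-0.0256), np.float64(0.0039), 0, np.float64(29.6)], [np.float64(-0.0272), np.float64(0.0037), 0, np.float64(32.1)], [np.float64(-0.0288), np.float64(0.0035), 0, np.float64(34.6)], [np.float64(-0.0304), np.float64(0.0033), 0, np.float64(37.1)], [np.float64(-0.0319), np.float64(0.0029), 0, np.float64(39.6)], [np.float64(-0.0335), np.float64(0.0025), 0, np.float64(42.1)], [np.float64(-0.035), np.float64(0.002), 0, np.float64(44.6)], [np.float64(-0.0365), np.float64(0.0015), 0, np.float64(47.1)]]
```

View pics/w2.png

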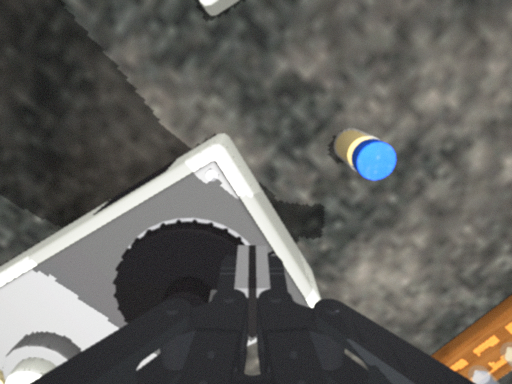

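The fingertips at (252,260) stand over the disc with the fin hidden behind them, and no force reads. Now I push round about two clicks.

Emit:
carry_out([
  [-0.003,0,0,0],
  [-0.007,0,0,0],
  [-0.0084,0.0008,0,2],
  [-0.0099,0.0015,0,4.5],
  [-0.0114,0.002,0,7],
  [-0.0129,0.0025,0,9.5],
  [-0.0145,0.0029,0,12],
  [-0.0161,0.0032,0,14.5],
  [-0.0176,0.0035,0,17],
  [-0.0192,0.0037,0,19.5],
  [-0.0208,0.0039,0,22],
  [-0.0224,0.0039,0,24.5],
  [-0.024,0.0039,0,27],
  [-0.0256,0.0039,0,29.5],
  [-0.0272,0.0037,0,32],
  [-0.0288,0.0035,0,34.5],
  [-0.0304,0.0033,0,37],
  [-0.0319,0.0029,0,39.5],
  [-0.0335,0.0025,0,42],
  [-0.0335,0.0025,0,42],
])

```text
time_s: 6.15
position: [604.3, 2.8, 72.6]
orientation: [[0.022, 1.0, 0.001], [1.0, -0.022, -0.0], [-0.0, 0.001, -1.0]]
ft_force: [0.0, 0.7, 1.0]
grip_width: -0.003
gripper_force: 0.0
```

```bash
python3 - <<'E'
from arc import *
s=arm.observe();C=np.array([570.9,-12.3]);R=np.array(s['orientation']);print(s['ft_force'],90-np.degrees(np.arctan2(R[1,1],R[0,1]))-48.8)
c=arm.capture('top');print([np.round(d['location']).tolist() for d in arm.spot_in('fin_tip','top')])
I=cv2.resize(c['pixels'][140:240,230:350,::-1],None,fx=5,fy=5,interpolation=cv2.INTER_CUBIC);cv2.imwrite('pics/t2.png',I)
print(np.array(arc(np.arange(45,87,2.5),16)[1]).tolist())
E
```

```text
[0.00693306 0.73068683 1.03153041] 42.47028988981296
[[485.0, 217.0, 41.0]]
[[-0.0014, 0.0008, 0.0, 2.6], [-0.0029, 0.0014, 0.0, 5.1], [-0.0044, 0.0019, 0.0, 7.6], [-0.006, 0.0024, 0.0, 10.1], [-0.0075, 0.0028, 0.0, 12.6], [-0.0091, 0.0031, 0.0, 15.1], [-0.0106, 0.0034, 0.0, 17.6], [-0.0122, 0.0036, 0.0, 20.1], [-0.0138, 0.0037, 0.0, 22.6], [-0.0154, 0.0038, 0.0, 25.1], [-0.017, 0.0038, 0.0, 27.6], [-0.0186, 0.0037, 0.0, 30.1], [-0.0202, 0.0035, 0.0, 32.6], [-0.0218, 0.0033, 0.0, 35.1], [-0.0234, 0.003, 0.0, 37.6], [-0.0249, 0.0027, 0.0, 40.1], [-0.0265, 0.0022, 0.0, 42.6]]
```

View pics/t2.png

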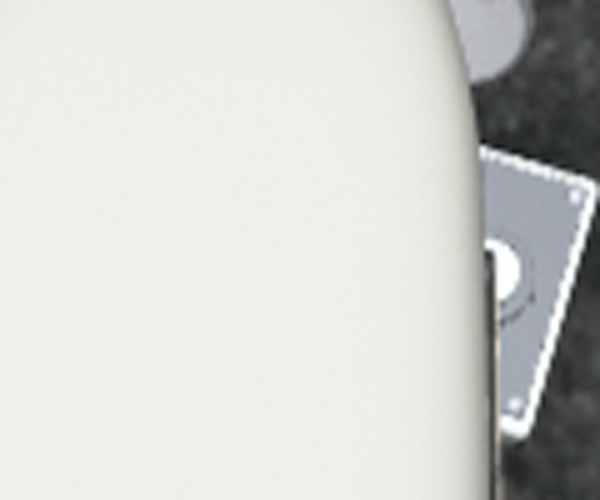

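The arm hides the dial from the top camera; only the button edge shows at (505,270). The low force fits a dial that has snapped into stop +2. I'll continue round to just before the last snap.

Emit:
carry_out([
  [-0.0014,0.0008,0,2.5],
  [-0.0029,0.0014,0,5],
  [-0.0044,0.0019,0,7.5],
  [-0.006,0.0024,0,10],
  [-0.0075,0.0028,0,12.5],
  [-0.0091,0.0031,0,15],
  [-0.0106,0.0034,0,17.5],
  [-0.0122,0.0036,0,20],
  [-0.0138,0.0037,0,22.5],
  [-0.0154,0.0038,0,25],
  [-0.017,0.0038,0,27.5],
  [-0.0186,0.0037,0,30],
  [-0.0202,0.0035,0,32.5],
  [-0.0202,0.0035,0,32.5],
  [-0.0202,0.0035,0,32.5],
])

```text
time_s: 7.75
position: [607.2, -16.9, 72.4]
orientation: [[0.554, 0.833, 0.0], [0.833, -0.554, 0.0], [0.0, 0.0, -1.0]]
ft_force: [1.2, 2.0, -0.6]
grip_width: 0.004
gripper_force: 1.2
```

```bash
python3 - <<'E'
from arc import *
s=arm.observe();print(s['ft_force'])
s,c,P=wristproj();cv2.imwrite('pics/w3.png',np.ascontiguousarray(c['pixels'][:,:,::-1]))
print(np.array(arc(np.arange(77,93,1.5),16)[1]).tolist())
E
```

```text
[ 1.20591441  2.00958673 -0.62303268]
[[-0.0015, 0.0008, 0.0, 2.2], [-0.0024, 0.0012, 0.0, 3.7], [-0.0033, 0.0016, 0.0, 5.2], [-0.0042, 0.0019, 0.0, 6.7], [-0.0051, 0.0022, 0.0, 8.2], [-0.006, 0.0025, 0.0, 9.7], [-0.0069, 0.0027, 0.0, 11.2], [-0.0078, 0.003, 0.0, 12.7], [-0.0088, 0.0032, 0.0, 14.2], [-0.0097, 0.0033, 0.0, 15.7], [-0.0107, 0.0035, 0.0, 17.2]]
```

At 75° the force is about 2.3 N, which fits the fin just leaving stop +3 (72°). One more push, to about 91°, and then check.

Emit:
carry_out([
  [-0.0015,0.0008,0,2],
  [-0.0024,0.0012,0,3.5],
  [-0.0033,0.0016,0,5],
  [-0.0042,0.0019,0,6.5],
  [-0.0051,0.0022,0,8],
  [-0.006,0.0025,0,9.5],
  [-0.0069,0.0027,0,11],
  [-0.0078,0.003,0,12.5],
  [-0.0088,0.0032,0,14],
  [-0.0097,0.0033,0,15.5],
  [-0.0097,0.0033,0,15.5],
  [-0.0097,0.0033,0,15.5],
])

```text
time_s: 9.0
position: [604.3, -27.1, 72.3]
orientation: [[0.757, 0.653, -0.0], [0.653, -0.757, -0.0], [-0.0, -0.0, -1.0]]
ft_force: [-1.2, -0.3, -0.5]
grip_width: -0.001
gripper_force: 0.0
```

Emit:
carry_out([
  [0.008,0,0,0],
  [0.008,0,-0.015,0],
  [0.008,0,-0.04,0],
  [0.008,0,-0.08,0],
  [-0.02,0.005,-0.12,0],
  [-0.05,0.01,-0.15,0],
  [-0.08,0.015,-0.18,0],
  [-0.106,0.02,-0.188,0],
  [-0.106,0.02,-0.188,0],
  [-0.106,0.02,-0.188,0],
])

```text
time_s: 10.0
position: [537.3, -111.5, 260.5]
orientation: [[0.758, 0.652, 0.001], [0.652, -0.758, 0.0], [0.001, 0.001, -1.0]]
ft_force: [0.5, -0.1, -0.2]
grip_width: -0.001
gripper_force: 0.0
```

```bash
python3 - <<'E'
from fit import *
s,c,P=wristproj(); print(np.round(s['position'],1),s['ft_force'],s['q'])
I=np.ascontiguousarray(c['pixels'][:,:,::-1]); 
cv2.imwrite('pics/w4raw.png',I)
T=(556.4,-54.9,-18.8); overlay(P,T,I)
C=np.array([570.9,-12.3])
for k in (3,4,5):
    a=np.radians(41.2-24*k); e=np.array([np.cos(a),np.sin(a)])
    p=P([*(C+40*e),83]); cv2.circle(I,tuple(int(x) for x in p.round()),3,(0,0,255) if k==4 else (255,0,0),1)
cv2.imwrite('pics/w4.png',I)
for l in('dial_center','set_button_top','fin_tip'): print(l,[(np.round(d['location']).tolist(),round(d['score'],2)) for d in arm.spot_in(l,'wrist')[:2]])
E
```

```text
[ 537.3 -111.5  260.5] [ 0.53032742 -0.13317999 -0.20710294] [-2.04958221e+01  1.42970860e+01  4.74975140e+00  8.04099105e+01
  1.78545331e-02  1.18776751e+02]
dial_center [([570.0, -12.0, 65.0], 0.68)]
set_button_top [([459.0, 136.0, 52.0], 0.79), ([541.0, -112.0, 76.0], 0.78)]
fin_tip [([570.0, -17.0, 67.0], 0.88)]
```

View pics/w4.png

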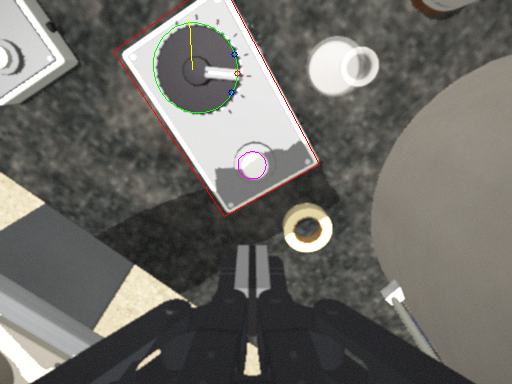

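The fin now points at (237,73), exactly on the +4 marker (red), and the button ring fits at (252,165). Next I press the button.

Emit:
carry_out([
  [0,0,0.03,0],
  [0,0,0.06,0],
  [0,0,0.09,0],
  [0,0,0.12,0],
  [0,0,0.145,0],
  [0,0,0.162,0],
  [0,0,0.174,0],
  [0,0,0.18,0],
  [0,0,0.1825,0],
  [0,0,0.1845,0],
  [0,0,0.1865,0],
  [0,0,0.1885,0],
  [0,0,0.1895,0],
  [0,0,0.1905,0],
  [0,0,0.191,0],
  [0,0,0.191,0],
  [0,0,0.191,0],
])

```text
time_s: 11.9
position: [537.6, -111.5, 70.0]
orientation: [[0.757, 0.653, 0.001], [0.653, -0.757, -0.0], [0.001, 0.001, -1.0]]
ft_force: [-0.7, 2.4, 8.4]
grip_width: 0.001
gripper_force: 4.2
```

The TCP is at 70.0 mm with 8.4 N, more than the 5 N spring, so the button is on its stop. I'll push slightly further to be sure, then release and retreat.

Emit:
carry_out([
  [0,0,0.001,0],
  [0,0,0.001,0],
  [0,0,0.001,0],
])

```text
time_s: 12.2
position: [537.6, -111.5, 69.9]
orientation: [[0.757, 0.653, 0.002], [0.653, -0.757, -0.001], [0.001, 0.002, -1.0]]
ft_force: [-3.5, 2.0, 17.5]
grip_width: 0.001
gripper_force: 8.5
```

Emit:
carry_out([
  [0,0,-0.003,0],
  [0,0,-0.007,0],
  [0,0,-0.012,0],
  [0,0,-0.03,0],
  [0,0,-0.06,0],
  [0,0,-0.1,0],
  [0,0,-0.14,0],
  [0,0,-0.18,0],
  [0,0,-0.19,0],
  [0,0,-0.19,0],
  [0,0,-0.19,0],
])

```text
time_s: 13.3
position: [536.6, -111.4, 256.9]
orientation: [[0.757, 0.653, -0.002], [0.653, -0.757, 0.001], [-0.001, -0.002, -1.0]]
ft_force: [-0.6, -0.7, -0.2]
grip_width: -0.002
gripper_force: 0.0
```

```bash
python3 - <<'E'
from fit import *
s,c,P=wristproj(); print(np.round(s['position'],1),s['ft_force'])
I=np.ascontiguousarray(c['pixels'][:,:,::-1]);cv2.imwrite('pics/w5.png',I)
print(cv2.absdiff(I,cv2.imread('pics/w4raw.png'))[:240].max(axis=2).__gt__(60).sum())
E
```

```text
[ 536.6 -111.4  256.9] [-0.62879664 -0.67239853 -0.24171947]
1780
```

View pics/w5.png

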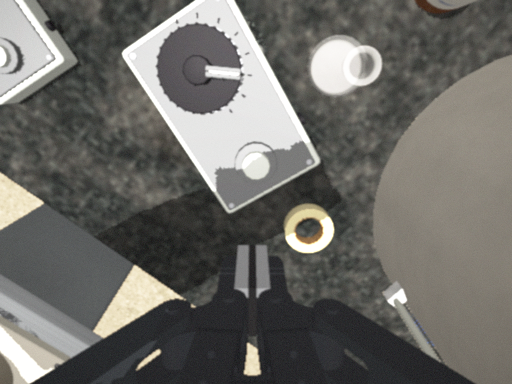

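At full press the TCP stayed at 69.9 mm while the force rose to 17.5 N, so the button reached its stop. It is out again at (256,165), the fin still points to the fourth click at (240,73), and the flask and tape haven't moved.

```bash
python3 -c "
from workcell import arm
print(arm.finish_job())"
```

```text
the job is handed in; nothing more can be done
None
```

I turned the dial up four clicks by pushing its fin, then pressed the button fully in and let it come back out; the job is handed in at about 13 s, the flask and tape roll did not move, and the vial was not touched or re-imaged at the end.

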